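# Take up a lathe's spindle brake by three teeth

### The job

The lathe's spindle brake bites too late and needs taking up: take the adjusting tool with the flat-sided handle out of the tool block, swing the dust cover on the backing plate well clear of the slot, and through the slot push the star wheel round by exactly three teeth, one tooth at a time, to the tight side (the teeth under the slot move outwards, away from the hub). Then swing the cover fully shut over the slot again and stand the tool fully home in its hole in the block, leaving the other tools and things on the bench where they are.

Things in the scene. Friction and masses are not known exactly. Their poses are not given: they have to be found in the camera images.
- brake: The spindle brake, fixed to the bench: a steel drum 200 mm across on a round plywood base (250 mm across), its flat steel backing plate up (212 mm across, 4 mm thick, top face 98 mm above the bench). Origin on the drum's axis at bench height; x points from the hub to the slot, z up. The hub stands 26 mm above the plate, all else on the plate at most 18 mm.
- slot (a point): Centre of the round-ended access slot in the backing plate, at the plate's top face, 66 mm from the hub. The slot is 25 mm long along this point's x and 13 mm wide along y, straight through the plate. x points outwards, away from the hub; z up. It is the only way to the star wheel. An arrow pressed into the plate beside it points outwards.
- wheel_axis (a point): Centre of the steel star wheel, 36 mm straight below the slot's centre; its axis lies along this point's y (the slot's y). 10 teeth, tips at 28 mm radius (8 mm below the plate's top), gaps 10 mm deep; teeth 4 mm thick at the tip, 5 mm at the root; wheel 9 mm thick. This point does not turn.
- star_wheel (a joint): Angle of the star wheel (rad): about 0 at the start, grows to the tight side (teeth under the slot move outwards, the slot's +x). One tooth = 0.628. A click spring holds it at every whole tooth: then one tooth stands upright under the slot's centre and the two gaps in reach are centred at -7 and +7 mm along the slot's x.
- adjuster_tip (a point): Middle of the blade's tip of the adjusting tool; axes as adjuster_handle. To advance one tooth: blade (thin way along the slot) down into the gap at -7 mm, tip 15 to 17 mm below the plate's top, push along the slot to about +8 mm (about 3 N), lift out. Past half a tooth the click spring pulls the wheel on to the next whole tooth; the slot is too short for two teeth in a stroke.
- brake_cover (a joint): Angle (rad) of the dust cover, a sheet-steel flap 36 mm wide, 68 mm long, 2.5 mm thick on the plate: 0 = shut over the slot (a stop); grows as its free end swings outwards (anticlockwise from above) to a stop at 1.65. From 1.2 on the slot is clear. Starts shut (0 to 0.1) and stays where it is left (friction, about 1 N at the tab).
- cover_pivot (a point): The rivet on which the cover swings about the vertical: on the plate, 32 mm from the slot's centre in the slot's +y; fixed.
- cover_tab (a point): Centre of the upright thumb tab on the cover's free end, 42 mm from the pivot; with the cover shut 10 mm from the slot's centre in the slot's -y. It stands along the flap: 16 mm long along this point's y (which points to the pivot), 3 mm thick along x, from 3 to 18 mm above the plate. Pushed in its +x it opens, in -x it shuts; the point turns with it.
- adjuster_handle (a point): Centre of the flat-sided dark wooden handle of the adjusting tool (loose, about 110 g, upright in one of the block's holes): 22 mm thick along this point's x, 30 mm wide along y, 68 mm high; z up, along the tool. The other two tools have round handles. The underside of its collar is 38 mm and the blade's tip 118 mm below this point.
- adjuster: The adjusting tool, 152 mm long; origin at the middle of the blade's tip, z along it to the handle. From the tip: flat steel blade 34 mm long, 4 mm thick along x and 8 mm wide along y; shank 8 mm across to 58 mm; tapered ferrule 18 mm across to 80 mm; brass collar 32 mm across to 84 mm, which rests on the block; handle to 152 mm.
- hole0 (a point): Mouth of a round hole (23 mm across, right through) in the top of the wooden tool block (70 x 200 mm, top 95 mm above the bench, fixed). z up; the three holes lie 60 mm apart in a row along this point's y. The adjusting tool may start in any of them.
- hole1 (a point): The middle hole of the tool block, as hole0.
- hole2 (a point): The third hole of the tool block, as hole0.
- screwdriver: Slim round-handled screwdriver (handle 27 mm across, 66 mm high) standing in the block; origin on its axis, 80 mm below the block's top. To be left alone.
- awl: Awl with a ball-shaped handle (38 mm across, 58 mm high) standing in the block; origin on its axis, 80 mm below the block's top. To be left alone.
- bowl: Small turned wooden bowl, 124 mm across, 55 mm high, to the right of the brake; origin under its centre. To be left alone.
- wax_tin: Round tin, 72 mm across, 45 mm high; origin under its centre. To be left alone.
- live_centre: Steel live centre standing on its base, 40 mm across, 56 mm high; origin under its centre. To be left alone.
- blank: Square wooden turning blank, 50 x 160 x 50 mm, lying; origin under its centre. To be left alone.
- chuck_key: Steel T-shaped chuck key lying between the brake and the block, 85 x 70 x 12 mm; origin near its centre. To be left alone.
Not all that is in view belongs to the job. What is shaped like the adjuster but red or turquoise is not meant.

How it is judged:
On the way, in this order (a step that is already met when the one before it is completed fails the run):
1. the cover is swung clear of the slot, the wheel not yet turned (value of joint brake_cover above 1.1 rad and value of joint star_wheel between -0.25 and 0.25 rad), for 0.1 s.
2. the star wheel stands one tooth tighter (value of joint star_wheel between 0.408 and 0.848 rad), for 0.1 s.
3. the star wheel stands two teeth tighter (value of joint star_wheel between 1.037 and 1.477 rad), for 0.1 s.
4. the star wheel stands three teeth tighter (value of joint star_wheel between 1.665 and 2.105 rad), for 0.1 s.
At the end, for the whole second after the job is handed in: The star wheel rests three teeth (1.885 rad, within 0.22) tighter, the cover is shut (within 0.14 rad), and the adjusting tool stands at rest and upright (within 0.12 rad) in a hole of the block, its axis within 8 mm of the hole's at the handle, its collar down on the block (within 5 mm) (all of step 4 and value of joint brake_cover below 0.14 rad and (horizontal distance between adjuster_handle and hole0 below 0.008 m or horizontal distance between adjuster_handle and hole1 below 0.008 m or horizontal distance between adjuster_handle and hole2 below 0.008 m) and z of adjuster_handle in the frame of hole1 below 0.043 m and angle between adjuster_handle's own z axis and vertical below 0.12 rad and linear speed of adjuster below 0.02 m/s and velocity of joint star_wheel below 0.1 rad/s); the robot touches nothing.
It fails at once if the screwdriver or the awl is shifted by more than 20 mm (distance of any of screwdriver, awl from where it was at the start of the episode above 0.02 m).
It fails at once if another thing on the bench is shifted by more than 40 mm (distance of any of bowl, wax_tin, live_centre, blank, chuck_key from where it was at the start of the episode above 0.04 m).
It also fails if it takes over 72 s, if anything falls off the work surface, if the arm or the gripper's body presses on something with over 40 N, if the wrist force passes 120 N, or if a joint passes its speed limit or range.

### The arm

A 6-joint arm with a two-finger parallel gripper is mounted at the origin on the work surface. World frame = base frame: x ahead of the robot, y to its left, z up, the work surface at z = 0. Lengths are in m, angles in rad, forces in N, time in s.
With the tool pointing down it reaches from about 0.35 to 0.725 m from the base axis. Payload 6 kg.
Tool frame: the origin (TCP) lies between the finger pads; the fingertips stand 17 mm ahead of it and the grasp point (between the pads) lies 2 mm behind it; x points along the fingers, z is the direction in which the jaws open and shut, and the axes are right-handed (so a half turn about x gives the same grasp; the last joint's range is limited). The gripper opens to 85 mm and grips with 20 to 120 N. Pads are 22 mm wide; open, the fingers measure 114 mm over their backs; the gripper's body (76 mm by 85 mm) begins 54 mm behind the grasp point. The pads swing forward as they close: fully open they stand 13 mm farther back than shut.
Start: joints at [1.474, 0.04, 0.085, 0, -1.615, -0.334], TCP at [0.251, 0.545, 0.228] pointing down, gripper open.
Joint ranges: [-2.56, 2.56], [-1.29, 2.01], [-1.08, 1.49], [-3.29, 1.98], [-2.81, -0.18], [-2.99, 2.99]. Speed limits (rad/s): [2.57, 2.57, 3.01, 3.14, 3.14, 3.14].

### API

Orientations are given as a unit quaternion [w, x, y, z].
In Python, from station import arm gives the robot as it stands.
- The arm moves only by the tool play_rows, never from a script. Its arguments are lists of equal length, an entry for each row: "translation": the shift along the tool's x, y, z in units of 500 mm (1.0 is 500 mm), a list of three; "delta_rot": the turn, a rotation vector about the tool's x, y, z in units of pi/2 rad (1.0 is pi/2 rad), a list of three. In form: {"translation": [[dx, dy, dz], ...], "delta_rot": [[rx, ry, rz], ...]}. A call has 1 to 10 rows; each row is the pose to reach, as a shift and turn from the pose commanded when the call began, along the tool's axes at that moment; what a row does not reach only later rows make up. A row lasts 1/8 s, in which the tool goes at most 62.5 mm and 10.7 degrees, less where a joint would pass 70% of its speed; a pose out of reach is approached as far as the arm can. A call with a number of a shift or a turn outside -1 to 1 is refused whole. A call with a gripper value outside its range is refused whole. "hand" is the gripper command: -1 is shut, 1 is fully open, values between are in proportion, set as the call begins (left out, the last holds). The fingers move at their own pace and stop on an object; the grip force is fixed at half the most. Time passes only in rows, so rows that repeat a pose let the fingers close. It gives the time, the measured TCP pose, the force and the opening at its end, in the units of the state.
- arm.read_state(): the state, without advancing time (a new reading comes with each control period).
- arm.read_camera(name): name is "side" or "top"; returns a dict with "image" (400x640x3 uint8, blue, green, red), "fovy" (degrees; the focal length in pixels is half the picture's height over the tangent of half this angle, whatever the lens; pixels are square), "cx", "cy" (the principal point, pixels), "dist_coeffs" ([k1, k2, p1, p2, k3] as OpenCV has them; the pictures are not rectified), "world_from_camera" (4x4, takes a point from camera to world coordinates). Camera axes: x right, y up, looking along -z (the intrinsics and any distortion apply to the point x, -y, -z); pixel columns grow to the right and rows downward; lengths in m; the calibration is good to about 2 mm. A picture is of the moment at which its call begins. There is no depth.
- arm.finish_job(): hands the job in, once; it reports no verdict.
The state is a dict: "time_s": time; "qpos": joint angles; "dq": joint speeds; "joint_efforts": joint torques, N m; "position": TCP position; "ee_rot": TCP orientation; "force": force on the tool from outside, world axes, zero at the start; "torque": the same for the moment, N m; "finger_gap": finger opening in m.
Only numpy, scipy, OpenCV 4.12 (cv2) and the standard library are available. Lean on these libraries where they do the work, as an engineer would, in place of code of your own. Each camera call takes 0.05 s, during which the arm holds its last target.

## Working session

There is one attempt and no reset: what is moved stays moved. The work goes in short steps, Python scripts to look and compute and a tool call to move; the robot and the scene stay as the last step left them, time stands still between calls to the robot, and variables do not carry over. Pictures are saved under pics/ and viewed, and the job is handed in when it is done.

Besides the shell and the picture viewer there is one more tool, called after "Request:" in YAML: its name, and indented under it one key for each argument. play_rows: Moves the arm, as the interface text tells. Its arguments: {"type":"object","properties":{"translation":{"type":"array","items":{"type":"array","items":{"type":"number"}}},"delta_rot":{"type":"array","items":{"type":"array","items":{"type":"number"}}},"hand":{"type":"number"}},"required":["translation","delta_rot"]}

```bash
mkdir -p pics; ls; cat > h.py <<'E'
import numpy as np, cv2
from station import arm
def cam(name,fn=None):
    c=arm.read_camera(name)
    if fn: cv2.imwrite('pics/'+fn,c['image'])
    return c
def K(c):
    f=200/np.tan(np.radians(c['fovy'])/2)
    return np.array([[f,0,c['cx']],[0,f,c['cy']],[0,0,1]])
def ray(c,px):
    u=cv2.undistortPoints(np.array([[px]],float),K(c),np.array(c['dist_coeffs'],float))[0,0]
    T=np.array(c['world_from_camera']); d=T[:3,:3]@np.array([u[0],-u[1],-1.]); return T[:3,3],d
def plane(c,px,z):
    o,d=ray(c,px); return o+d*(z-o[2])/d[2]
def proj(c,P):
    T=np.linalg.inv(np.array(c['world_from_camera'])); P=np.atleast_2d(P)
    q=(T[:3,:3]@P.T).T+T[:3,3]; q=q*[1,-1,-1]
    return cv2.projectPoints(q,np.zeros(3),np.zeros(3),K(c),np.array(c['dist_coeffs'],float))[0][:,0]
def two(c1,p1,c2,p2):
    o1,d1=ray(c1,p1);o2,d2=ray(c2,p2)
    A=np.stack([d1,-d2],1);s=np.linalg.lstsq(A,o2-o1,rcond=None)[0]
    a=o1+s[0]*d1;b=o2+s[1]*d2
    return (a+b)/2,np.linalg.norm(a-b)
E
python3 - <<'E'
from h import *
for n in('top','side'):
    c=cam(n,n+'0.png'); print(n,c['fovy'],c['cx'],c['cy'],c['dist_coeffs'],np.round(c['world_from_camera'],3).tolist())
print(arm.read_state())
E
```

```text
pics
top 54.27758111665968 312.05568828237415 196.97284209235352 [-0.06698431  0.          0.          0.          0.        ] [[0.012, 0.999, -0.034, 0.557], [-1.0, 0.011, -0.019, -0.063], [-0.018, 0.034, 0.999, 1.132], [0.0, 0.0, 0.0, 1.0]]
side 55.353674629535405 318.6679101604296 198.58307952067642 [-0.05029137  0.          0.          0.          0.        ] [[-0.92, 0.276, -0.277, 0.321], [-0.39, -0.683, 0.617, 0.528], [-0.019, 0.676, 0.737, 0.785], [0.0, 0.0, 0.0, 1.0]]
{'time_s': 0.1, 'qpos': array([ 1.47366983e+00,  4.07490705e-02,  8.39294282e-02, -3.83421607e-04,
       -1.61550826e+00, -3.33708047e-01]), 'dq': array([ 0.00056243, -0.00040546,  0.00256686,  0.00135463, -0.00100653,
        0.00076825]), 'joint_efforts': array([-5.04871845e-03, -3.69346905e+01,  3.48281479e+01,  6.95170864e+00,
       -4.55762492e-03,  3.22209859e-07]), 'position': array([0.25038985, 0.54493053, 0.22669545]), 'ee_rot': array([-0.38191261, -0.59487635, -0.38122939,  0.59575921]), 'force': array([ 0.24144585, -0.04381426,  0.00343909]), 'torque': array([-0.02828527,  0.00295987, -0.00356086]), 'finger_gap': 0.08563166549220404}
```

View pics/top0.png

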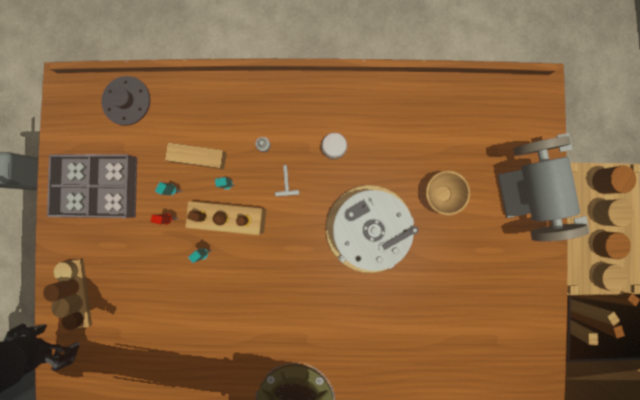

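View pics/side0.png

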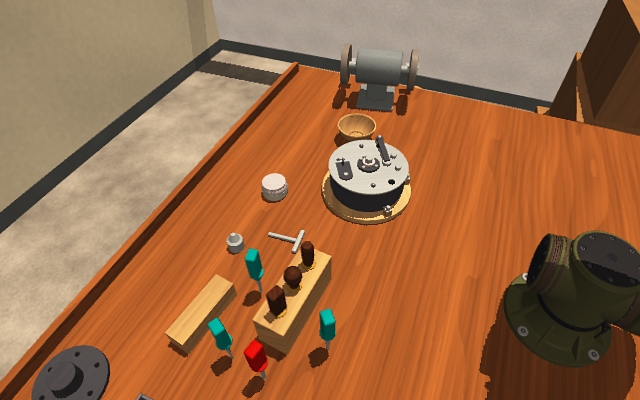

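```bash
python3 - <<'E'
import cv2
t=cv2.imread('pics/top0.png');s=cv2.imread('pics/side0.png')
def cr(im,x,y,w,h,k): return cv2.resize(im[y:y+h,x:x+w],None,fx=k,fy=k,interpolation=cv2.INTER_CUBIC)
cv2.imwrite('pics/c1.png',cr(t,320,180,100,96,6))
cv2.imwrite('pics/c2.png',cr(t,150,170,120,100,6))
cv2.imwrite('pics/c3.png',cr(s,315,130,105,90,6))
cv2.imwrite('pics/c4.png',cr(s,200,230,150,150,4))
E
```

```text
(no output)
```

View pics/c1.png

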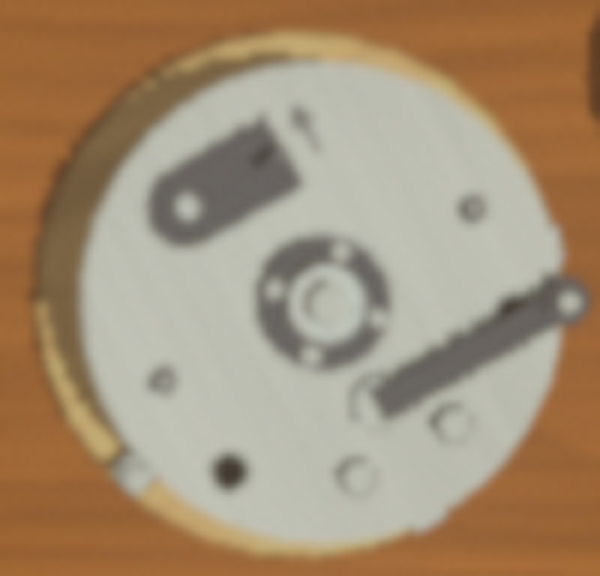

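View pics/c2.png

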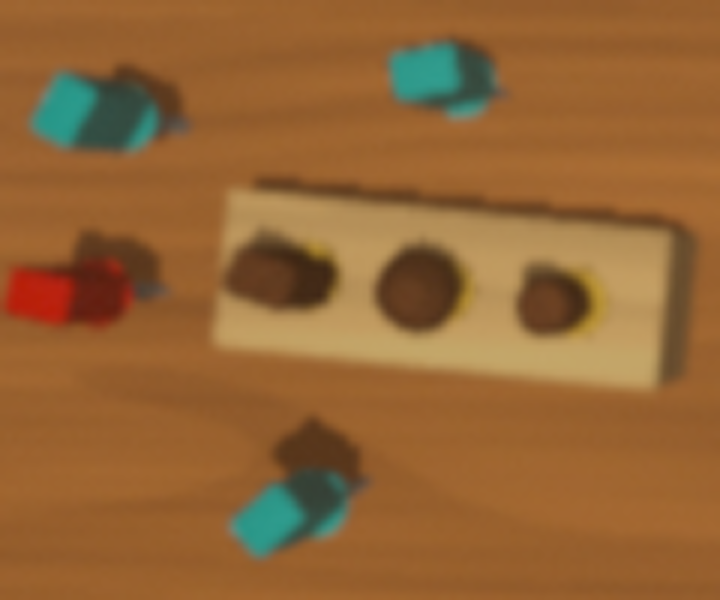

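View pics/c3.png

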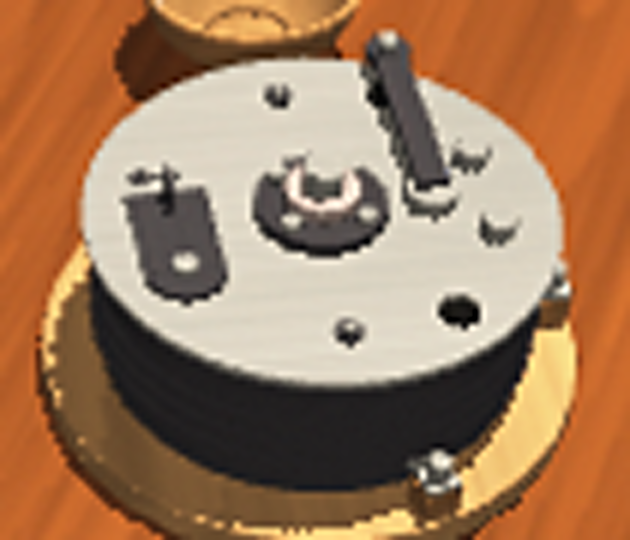

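View pics/c4.png

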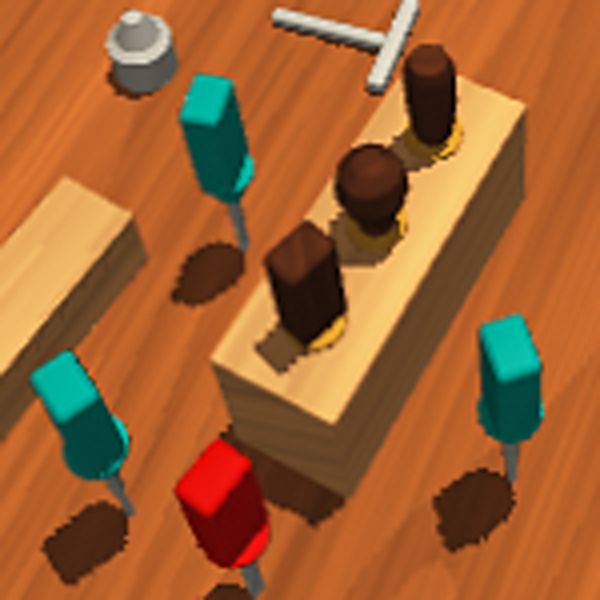

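```bash
python3 - <<'E'
import cv2
t=cv2.imread('pics/top0.png');s=cv2.imread('pics/side0.png')
def cr(im,x,y,w,h,k): return cv2.resize(im[y:y+h,x:x+w],None,fx=k,fy=k,interpolation=cv2.INTER_CUBIC)
a=cr(t,180,195,40,36,14);b=cr(s,255,275,50,50,11)
def br(x): return cv2.convertScaleAbs(x,alpha=2.2)
cv2.imwrite('pics/c5.png',br(a));cv2.imwrite('pics/c6.png',br(b))
cv2.imwrite('pics/c7.png',cr(t,340,190,45,50,12))
E
python3 - <<'E'
from h import *
t=cam('top');im=t['image'];hsv=cv2.cvtColor(im,cv2.COLOR_BGR2HSV)
# plate: low saturation bright
m=((hsv[...,1]<60)&(hsv[...,2]>120)).astype(np.uint8)
m[:,:320]=0;m[:,425:]=0;m[:180]=0;m[280:]=0
cs=cv2.findContours(m,0,cv2.CHAIN_APPROX_NONE)[0];c=max(cs,key=cv2.contourArea)
P=np.array([plane(t,p[0].astype(float),.098)[:2] for p in c])
h=cv2.convexHull(P.astype(np.float32))[:,0].astype(float)
def fit(P):
    A=np.c_[2*P,np.ones(len(P))];s=np.linalg.lstsq(A,(P**2).sum(1),rcond=None)[0];r=np.sqrt(s[2]+s[0]**2+s[1]**2);return s[:2],r
for k in range(6):
    o,r=fit(P); e=abs(np.linalg.norm(P-o,axis=1)-r); P=P[e<max(.002,2*np.median(e))]
print('plate',o,r,len(P))
# block
m=((hsv[...,1]<160)&(hsv[...,2]>150)&(hsv[...,0]>10)&(hsv[...,0]<30)).astype(np.uint8)
m2=np.zeros_like(m);m2[195:245,180:275]=m[195:245,180:275]
c=max(cv2.findContours(m2,0,cv2.CHAIN_APPROX_NONE)[0],key=cv2.contourArea)
Q=np.array([plane(t,p[0].astype(float),.095)[:2] for p in c])
rr=cv2.minAreaRect(Q.astype(np.float32));print('block',rr,cv2.boxPoints(rr).tolist())
for nm,px,z in(('rivet',(351.3,214.5),.1005),('tab',(363.7,205.3),.116),('hub',(374.5,230.5),.124)): print(nm,plane(t,px,z))
E
```

```text
plate [ 0.50656605 -0.20572812] 0.10546449925087713 190
block ((0.5329147577285767, 0.1944924294948578), (0.2027253657579422, 0.07328800857067108), 85.119873046875) [[0.48778054118156433, 0.09661455452442169], [0.5608028769493103, 0.09037984907627106], [0.5780489444732666, 0.2923703193664551], [0.505026638507843, 0.2986050248146057]]
rivet [ 0.54641259 -0.14811284  0.1005    ]
tab [ 0.57085501 -0.17887877  0.116     ]
hub [ 0.50612522 -0.20635564  0.124     ]
```

View pics/c5.png

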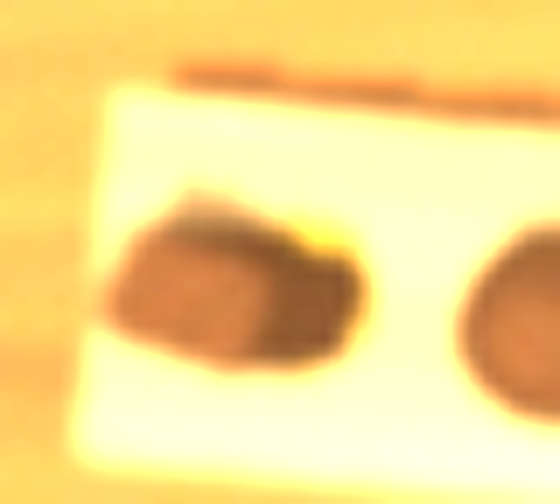

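View pics/c6.png

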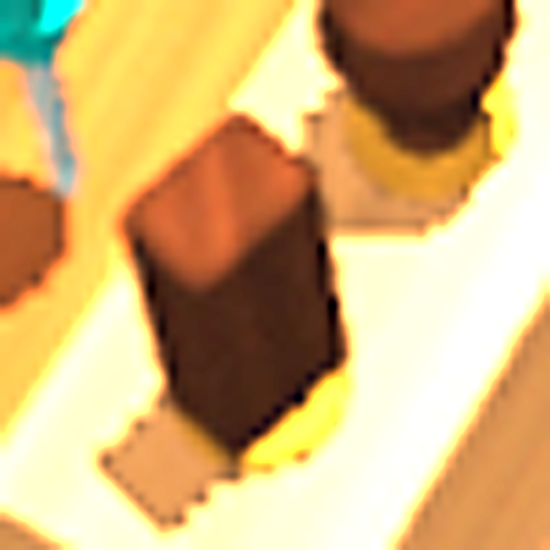

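View pics/c7.png

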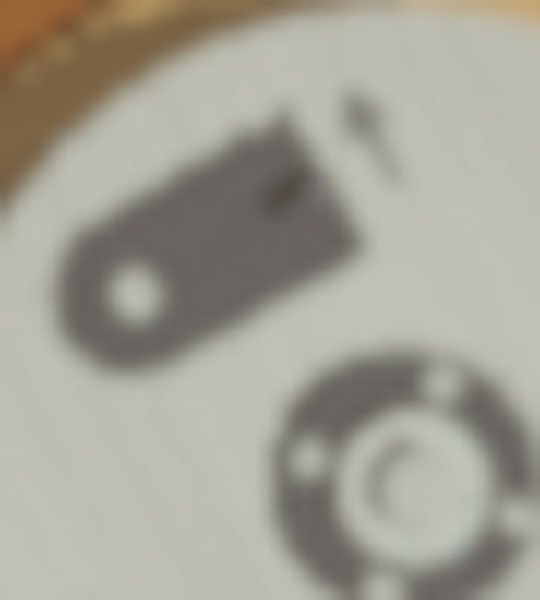

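```bash
python3 - <<'E'
from h import *
t=cam('top');s=cam('side')
f=lambda p,o,k:(np.array(p,float)+.5)/k-.5+np.array(o)
C=[f(p,(255,275),11) for p in((125,220),(235,115),(318,180),(205,285))]
W=np.array([plane(s,p,.167)[:2] for p in C]);print(W,'centre',W.mean(0))
for i in range(4):
    d=W[(i+1)%4]-W[i];print(np.linalg.norm(d),np.degrees(np.arctan2(d[1],d[0])))
# back-project into top
print(proj(t,np.c_[W,[.167]*4]),proj(t,[[*W.mean(0),.167]]))
# hole predictions
c=np.array([.5329,.1945]);a=np.radians(85.12);u=np.array([np.cos(a),np.sin(a)])
print('holes',[c+k*.06*u for k in(-1,0,1)])
R,g=two(t,f((136,293),(340,190),12),s,f((186,262),(315,130),6));print('rivet',R,g)
print('rivet side',plane(s,f((186,262),(315,130),6),.1005),'top',plane(t,f((136,293),(340,190),12),.1005))
print('tab',two(t,f((288,188),(340,190),12),s,f((168,185),(315,130),6)))
# plate in side
im=s['image'];hsv=cv2.cvtColor(im,cv2.COLOR_BGR2HSV)
m=((hsv[...,1]<60)&(hsv[...,2]>120)).astype(np.uint8);m[:135]=0;m[200:]=0;m[:,:320]=0;m[:,413:]=0
cc=max(cv2.findContours(m,0,cv2.CHAIN_APPROX_NONE)[0],key=cv2.contourArea)
P=np.array([plane(s,p[0].astype(float),.098)[:2] for p in cc])
for k in range(8):
    A=np.c_[2*P,np.ones(len(P))];q=np.linalg.lstsq(A,(P**2).sum(1),rcond=None)[0];o=q[:2];r=np.sqrt(q[2]+o@o);e=abs(np.linalg.norm(P-o,axis=1)-r);P=P[e<max(.002,2*np.median(e))]
print('plate side',o,r,len(P))
# block in side
m=((hsv[...,1]<170)&(hsv[...,2]>170)&(hsv[...,0]>10)&(hsv[...,0]<30)).astype(np.uint8);m2=0*m;m2[240:345,250:335]=m[240:345,250:335]
cc=max(cv2.findContours(m2,0,cv2.CHAIN_APPROX_NONE)[0],key=cv2.contourArea)
Q=np.array([plane(s,p[0].astype(float),.095)[:2] for p in cc]);rr=cv2.minAreaRect(Q.astype(np.float32));print(rr)
print(arm.read_state()['position'],arm.read_state()['time_s'])
E
```

```text
[[0.55050725 0.26174025]
 [0.54271592 0.23750259]
 [0.52451528 0.2430353 ]
 [0.53297836 0.26707669]] centre [0.53767921 0.25233871]
0.02545916746958872 -107.82029362862345
0.019022988314905818 163.0915442410156
0.025487492771296014 70.60684693232425
0.01832319656340561 -16.932179567554993
[[189.33730894 211.05912559]
 [198.78277665 214.30748197]
 [196.46641271 221.56121994]
 [187.10569983 218.03271922]] [[192.91697196 216.23878203]]
holes [array([0.52779585, 0.1347175 ]), array([0.5329, 0.1945]), array([0.53800415, 0.2542825 ])]
rivet [ 0.54733534 -0.14665219  0.10707785] 0.001175343282314225
rivet side [ 0.54897833 -0.15342554  0.1005    ] top [ 0.5478285  -0.14697826  0.1005    ]
tab (array([ 0.56932287, -0.17902074,  0.11694175]), np.float64(0.003746069234123082))
plate side [ 0.50639017 -0.20846344] 0.10420848237885016 150
((0.5335851907730103, 0.19138817489147186), (0.2000056654214859, 0.07042823731899261), 85.22412872314453)
[0.25045069 0.5450544  0.22711936] 0.25
```

```bash
cat >> h.py <<'E'
from scipy.spatial.transform import Rotation as Ro
def pose():
    s=arm.read_state();q=s['ee_rot'];return np.array(s['position']),Ro.from_quat([q[1],q[2],q[3],q[0]])
def go(target,yaw=None,near=True):
    """print translation & delta_rot units to TCP target, tool down, jaw (tool z) at world yaw deg (mod 180 nearest)"""
    p,R=pose();M=R.as_matrix();zy=np.degrees(np.arctan2(M[1,2],M[0,2]))
    if yaw is None: yaw=zy
    elif near: yaw=zy+(yaw-zy+90)%180-90
    a=np.radians(yaw);z=np.array([np.cos(a),np.sin(a),0]);x=np.array([0,0,-1.]);y=np.cross(z,x)
    T=np.stack([x,y,z],1)
    rv=Ro.from_matrix(M.T@T).as_rotvec()/(np.pi/2)
    tr=M.T@(np.array(target)-p)/.5
    print('from',np.round(p,4),'jaw yaw',round(zy,1),'->',round(yaw,1),'T',np.round(tr,4).tolist(),'R',np.round(rv,4).tolist(),'axes y',np.round(M[:,1],3),'z',np.round(M[:,2],3))
E
python3 - <<'E'
from h import *
go([.5379,.2525,.30],-17.5)
t=cam('top')
for p in((193,257),(161,185),(220,182),(155,218)): print(plane(t,p,.15))
print(arm.read_state()['qpos'])
E
```

```text
from [0.2505 0.5451 0.2271] jaw yaw -114.7 -> -197.5 T [-0.1454, 0.7667, 0.2917] R [0.9202, 0.0004, -0.0004] axes y [ 0.909 -0.418  0.   ] z [-0.418 -0.909  0.001]
[0.43383947 0.25581023 0.15      ]
[0.61621112 0.3432762  0.15      ]
[0.62530992 0.18975539 0.15      ]
[0.53137946 0.35701272 0.15      ]
[ 1.47370735e+00  4.04383453e-02  8.44681990e-02 -1.30032756e-04
 -1.61550167e+00 -3.33671066e-01]
```

Request:
play_rows:
  translation:
    - [-0.1454, 0, 0]
    - [-0.1454, 0.15, 0.06]
    - [-0.1454, 0.77, 0.292]
    - [-0.1454, 0.77, 0.292]
    - [-0.1454, 0.77, 0.292]
    - [-0.1454, 0.77, 0.292]
    - [-0.1454, 0.77, 0.292]
    - [-0.1454, 0.77, 0.292]
    - [-0.1454, 0.77, 0.292]
    - [-0.1454, 0.77, 0.292]
  delta_rot:
    - [0.1, 0, 0]
    - [0.2, 0, 0]
    - [0.92, 0, 0]
    - [0.92, 0, 0]
    - [0.92, 0, 0]
    - [0.92, 0, 0]
    - [0.92, 0, 0]
    - [0.92, 0, 0]
    - [0.92, 0, 0]
    - [0.92, 0, 0]
  hand: 1

```text
time_s: 1.55
position: [0.5393, 0.2519, 0.3001]
ee_rot: [0.107, -0.699, 0.107, 0.699]
force: [-1.0, 1.0, 0.2]
finger_gap: 0.0851
```

```bash
python3 - <<'E'
from h import *
cam('top','top1.png');s=cam('side','side1.png')
go([.5379,.2525,.131],-17.5)
E
```

```text
from [0.5389 0.2525 0.3004] jaw yaw 162.6 -> 162.5 T [0.3388, 0.0006, 0.0018] R [0.0016, -0.0, 0.0001] axes y [-0.298 -0.954 -0.   ] z [-0.954  0.298 -0.   ]
```

Request:
play_rows:
  translation:
    - [0.1, 0, 0.0018]
    - [0.19, 0, 0.0018]
    - [0.19, 0, 0.0018]
  delta_rot:
    - [0, 0, 0]
    - [0, 0, 0]
    - [0, 0, 0]

```text
time_s: 2.02
position: [0.5363, 0.252, 0.2014]
ee_rot: [0.105, -0.697, 0.108, 0.701]
force: [0.5, 0.5, 0.5]
finger_gap: 0.0852
```

```bash
python3 - <<'E'
from h import *
t=cam('top');s=cam('side')
a=cv2.resize(t['image'][180:260,150:250],None,fx=5,fy=5,interpolation=2)
b=cv2.resize(s['image'][210:350,230:360],None,fx=4,fy=4,interpolation=2)
cv2.imwrite('pics/p2.png',b[:560]);cv2.imwrite('pics/p2t.png',a)
go([.5379,.2525,.131],-17.5)
E
```

```text
from [0.5388 0.2526 0.2075] jaw yaw 162.6 -> 162.5 T [0.1529, 0.0007, 0.002] R [0.0011, -0.0013, 0.0005] axes y [-0.299 -0.954 -0.001] z [-0.954  0.299 -0.002]
```

View pics/p2.png

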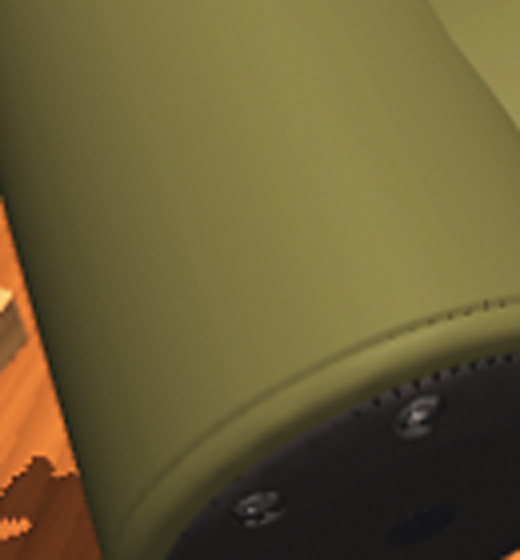

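View pics/p2t.png

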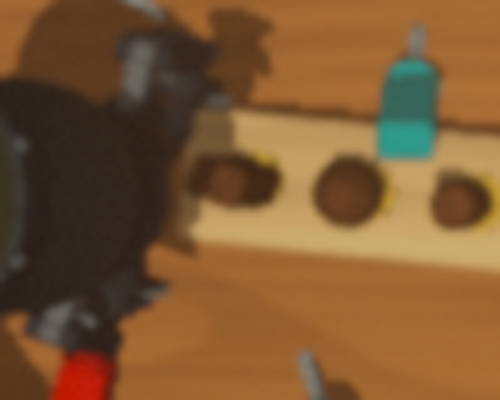

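Request:
play_rows:
  translation:
    - [0.08, 0.0007, 0.002]
    - [0.153, 0.0007, 0.002]
    - [0.153, 0.0007, 0.002]
    - [0.153, 0.0007, 0.002]
  delta_rot:
    - [0, 0, 0]
    - [0, 0, 0]
    - [0, 0, 0]
    - [0, 0, 0]

```text
time_s: 2.62
position: [0.5389, 0.2527, 0.1325]
ee_rot: [-0.108, 0.7, -0.106, -0.698]
force: [0.2, -0.2, 1.1]
finger_gap: 0.0856
```

Request:
play_rows:
  translation:
    - [0, 0, 0]
    - [0, 0, 0]
    - [0, 0, 0]
    - [0, 0, 0]
    - [0, 0, 0]
    - [0, 0, 0]
  delta_rot:
    - [0, 0, 0]
    - [0, 0, 0]
    - [0, 0, 0]
    - [0, 0, 0]
    - [0, 0, 0]
    - [0, 0, 0]
  hand: -1

```text
time_s: 3.38
position: [0.5376, 0.252, 0.1291]
ee_rot: [-0.108, 0.699, -0.107, -0.699]
force: [-1.5, 0.4, 2.3]
finger_gap: 0.0212
```

```bash
python3 - <<'E'
from h import *
s=arm.read_state();print(s['force'],s['torque'],s['finger_gap'],s['time_s'])
go([.5379,.2525,.131],-17.5)
E
```

```text
[-1.51388808  0.44666384  2.29560796] [ 0.0375378   0.37132987 -0.00364717] 0.021153043970123696 3.375
from [0.5376 0.252  0.1291] jaw yaw 162.5 -> 162.5 T [-0.0037, -0.0012, -0.0003] R [0.0002, -0.0002, 0.0001] axes y [-0.3   -0.954 -0.   ] z [-0.954  0.3   -0.   ]
```

Request:
play_rows:
  translation:
    - [-0.1, 0, 0]
    - [-0.2, 0, 0]
    - [-0.3, 0, 0]
    - [-0.39, 0, 0]
    - [-0.4, 0, 0]
  delta_rot:
    - [0, 0, 0]
    - [0, 0, 0]
    - [0, 0, 0]
    - [0, 0, 0]
    - [0, 0, 0]

```text
time_s: 4.0
position: [0.5382, 0.2521, 0.3325]
ee_rot: [-0.109, 0.7, -0.106, -0.697]
force: [-0.1, -0.2, -2.1]
finger_gap: 0.0215
```

```bash
python3 - <<'E'
from h import *
s=arm.read_state();print(s['force'],s['torque'],s['finger_gap'],s['time_s'])
go([.5605,-.1891,.27],-151.5)
E
```

```text
[-0.10873947 -0.19557888 -2.1151241 ] [-0.01046802 -0.0078801   0.0211522 ] 0.021470816109449453 4.0
from [0.5382 0.2521 0.3325] jaw yaw 162.5 -> 208.5 T [0.1224, 0.8287, -0.3075] R [-0.5112, -0.0033, 0.0017] axes y [-0.301 -0.954 -0.004] z [-0.954  0.301 -0.004]
```

Request:
play_rows:
  translation:
    - [0, 0.12, -0.045]
    - [0, 0.24, -0.09]
    - [0, 0.36, -0.135]
    - [0, 0.48, -0.18]
    - [0, 0.6, -0.225]
    - [0, 0.72, -0.27]
    - [0.05, 0.829, -0.3075]
    - [0.12, 0.829, -0.3075]
    - [0.1224, 0.829, -0.3075]
    - [0.1224, 0.829, -0.3075]
  delta_rot:
    - [-0.08, 0, 0]
    - [-0.16, 0, 0]
    - [-0.24, 0, 0]
    - [-0.32, 0, 0]
    - [-0.4, 0, 0]
    - [-0.48, 0, 0]
    - [-0.511, 0, 0]
    - [-0.511, 0, 0]
    - [-0.511, 0, 0]
    - [-0.511, 0, 0]

```text
time_s: 5.25
position: [0.5597, -0.1892, 0.2684]
ee_rot: [0.175, 0.685, 0.174, -0.685]
force: [0.0, 0.2, -0.5]
finger_gap: 0.0212
```

```bash
cat >> h.py <<'E'
def look(tag,tb=(325,175,100,100,6),sb=(310,90,120,120,5)):
    t=cam('top','t_%s.png'%tag);s=cam('side','s_%s.png'%tag)
    o=[]
    for c,(x,y,w,h,k) in((t,tb),(s,sb)):
        o.append(cv2.resize(cv2.resize(c['image'][y:y+h,x:x+w],None,fx=k,fy=k,interpolation=cv2.INTER_CUBIC),(400,400) if False else None,fx=1,fy=1))
        cv2.imwrite('pics/%s_%s.png'%('TS'[len(o)-1],tag),o[-1])
    return t,s
E
python3 - <<'E'
from h import *
look('a')
go([.5605,-.1891,.219],-151.5);print(arm.read_state()['time_s'])
E
```

```text
from [ 0.5602 -0.1888  0.2697] jaw yaw -151.4 -> -151.5 T [0.1014, 0.0005, -0.0] R [0.0009, -0.0014, -0.0012] axes y [ 0.478 -0.878  0.002] z [-0.878 -0.478 -0.002]
5.35
```

View pics/T_a.png

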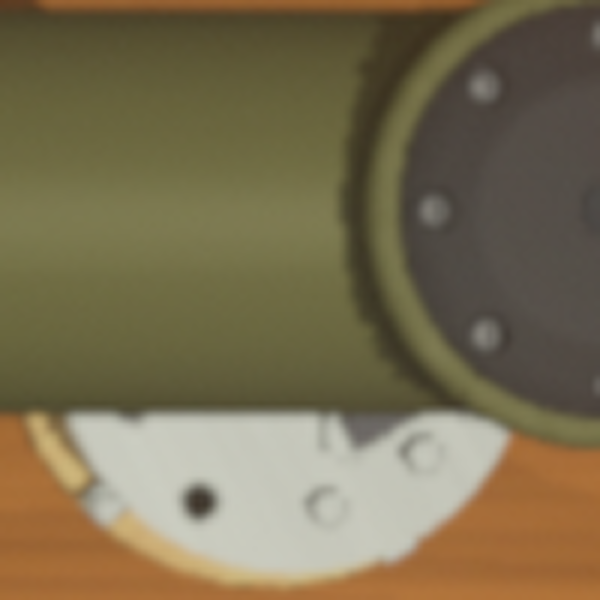

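View pics/S_a.png

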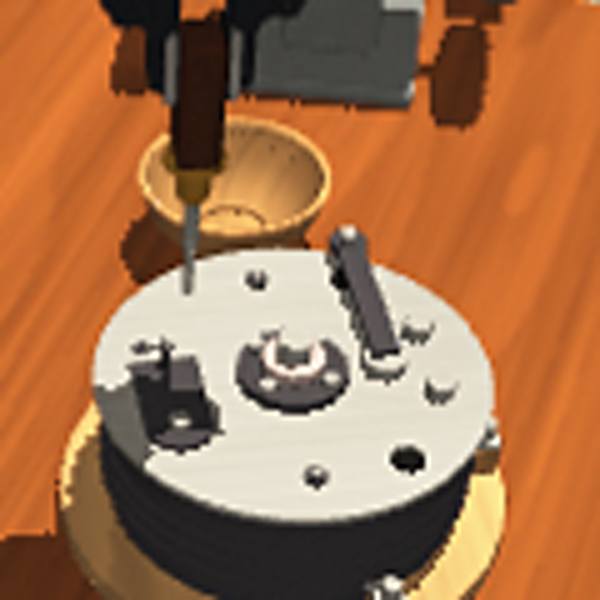

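```bash
python3 - <<'E'
from h import *
s=cam('side')
f=lambda p,o,k:(np.array(p,float)+.5)/k-.5+np.array(o)
print(proj(s,[[.5602,-.1888,.1557]]),f((188,293),(310,90),5))
print(plane(s,f((188,293),(310,90),5),.1557))
E
```

```text
[[346.94311095 147.56129836]] [347.2 148.2]
[ 0.55872666 -0.18667201  0.1557    ]
```

Request:
play_rows:
  translation:
    - [0.05, 0, 0]
    - [0.1, 0, 0]
    - [0.1, 0, 0]
  delta_rot:
    - [0, 0, 0]
    - [0, 0, 0]
    - [0, 0, 0]

```text
time_s: 5.78
position: [0.5595, -0.189, 0.2175]
ee_rot: [-0.174, -0.685, -0.174, 0.686]
force: [-0.3, 0.3, -1.3]
finger_gap: 0.0212
```

```bash
python3 - <<'E'
from h import *
look('b',sb=(320,130,80,70,8))
s=arm.read_state();print(s['force'],s['time_s'])
go([.5605,-.1891,.219],-151.5)
E
```

```text
[-0.23183104 -0.32533433  0.23241261] 5.875
from [ 0.56   -0.1893  0.2194] jaw yaw -151.5 -> -151.5 T [0.0008, 0.0, -0.0011] R [0.0005, -0.0008, -0.0009] axes y [ 0.478 -0.878  0.001] z [-0.878 -0.478 -0.001]
```

View pics/S_b.png

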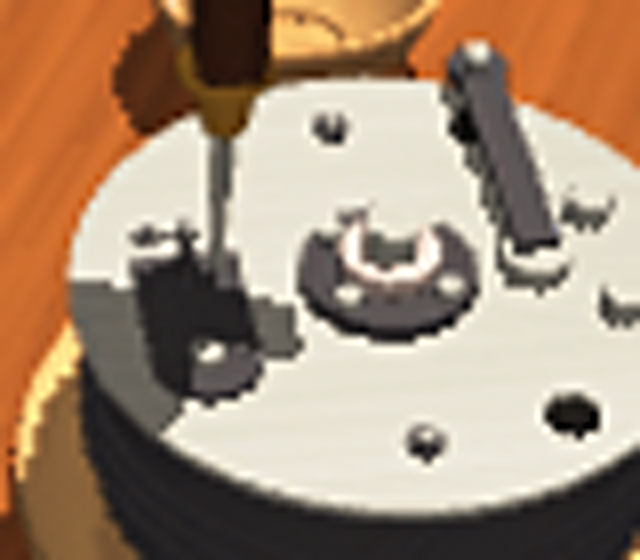

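Request:
play_rows:
  translation:
    - [0, 0, -0.013]
    - [0, 0, -0.024]
    - [0, -0.001, -0.036]
    - [0, -0.0045, -0.048]
    - [0, -0.0086, -0.0584]
    - [0, -0.0226, -0.0784]
    - [0, -0.0426, -0.094]
    - [0, -0.055, -0.1]
    - [0, -0.0668, -0.1028]
    - [0, -0.0668, -0.1028]
  delta_rot:
    - [0, 0, 0]
    - [0, 0, 0]
    - [0, 0, 0]
    - [0, 0, 0]
    - [0, 0, 0]
    - [0, 0, 0]
    - [0, 0, 0]
    - [0, 0, 0]
    - [0, 0, 0]
    - [0, 0, 0]

```text
time_s: 7.12
position: [0.5889, -0.1349, 0.2179]
ee_rot: [0.174, 0.686, 0.175, -0.685]
force: [0.6, -0.2, -1.7]
finger_gap: 0.0213
```

```bash
python3 - <<'E'
from h import *
look('c',sb=(320,130,80,70,8))
s=arm.read_state();print(s['force'],s['time_s'])
go([.5605,-.1891,.219],-151.5)
E
```

```text
[-0.12068914  0.68974292 -1.39546936] 7.225
from [ 0.5889 -0.1355  0.2178] jaw yaw -151.5 -> -151.5 T [-0.0025, 0.0671, 0.1011] R [0.0002, -0.0004, 0.0] axes y [ 0.477 -0.879 -0.   ] z [-0.879 -0.477 -0.001]
```

View pics/S_c.png

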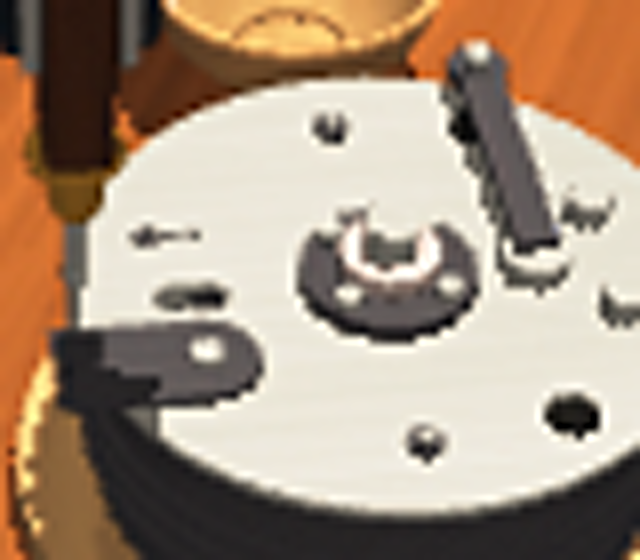

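```bash
python3 - <<'E'
from h import *
s=cam('side')
im=s['image'][155:180,330:360]
g=cv2.cvtColor(im,cv2.COLOR_BGR2GRAY);print(g[4:22,3:28])
f=lambda p,o=(320,130),k=8:(np.array(p,float)+.5)/k-.5+np.array(o)
c=plane(s,f((190,297)),.098);print('slot',c)
for p in((155,297),(228,297)): print(plane(s,f(p),.098)-c)
u=np.array([np.cos(np.radians(28.5)),np.sin(np.radians(28.5)),0]);v=np.array([-u[1],u[0],0])
print(f((190,297)),proj(s,[c+u*.0125,c-u*.0125,c+v*.0065,c-v*.0065]))
print('rivet',plane(s,f((207,347)),.1005),'tip',f((72,322)))
E
```

```text
[[230 230 235 139  91  53 111  97 116 164 165  96 226 233 232 232 232 232
  232 233 233 233 233 234 239]
 [231 231 234 194  89 108 139 227 233 233 233 230 233 233 232 232 232 232
  232 233 233 233 233 237 219]
 [232 231 233 235 234 235 233 235 234 233 234 235 234 233 233 233 233 233
  233 234 232 232 233 237 187]
 [232 232 233 234 235 235 235 234 234 234 234 234 233 232 232 232 232 232
  232 232 232 233 234 241 155]
 [232 232 232 232 232 232 231 231 232 233 233 233 234 234 234 234 234 234
  234 234 235 235 236 244 117]
 [231 231 232 232 232 233 234 236 238 239 240 240 241 241 238 236 234 233
  232 232 232 232 234 243 108]
 [232 233 233 233 232 234 238 221 189 185 187 188 160 151 210 237 235 233
  233 233 233 233 235 244  90]
 [231 230 232 232 233 236 190 120 106 106  89  79  71  55  86 159 232 234
  234 233 233 233 234 242  96]
 [232 232 232 232 233 238 124  87  97  97  71  32  26  23  21 175 232 232
  231 230 229 230 230 234 240]
 [232 231 232 232 233 235 205 139  97  83 165 128 129 131 126 230 234 232
  232 232 232 233 233 235 244]
 [232 233 233 233 235 237 240 242 244 247 249 221 
[... 411 characters left out ...]
 112 241 241 244 188 103  89  89
   85 170 235 234 233 233 232]
 [ 88  92  90  90  90  90  90  89  90  90  81 202 243 245 187 104  91  92
   85 123 234 235 233 233 233]
 [ 93  96  94  92  92  94  93  94  94  93  90  88 112 118 102  92  90  92
   89  86 233 235 232 232 231]
 [ 42  40  91  97  96  96  95  92  92  91  91  89  90  89  88  93  92  94
   90  67 230 232 231 230 230]]
slot [ 0.56406784 -0.17725354  0.098     ]
[0.01074307 0.00430062 0.        ]
[-0.01165822 -0.00466897  0.        ]
[343.3125 166.6875] [[338.62727782 167.06144397]
 [347.99061588 166.31458124]
 [343.65809566 168.35310015]
 [342.96986664 165.03647539]]
rivet [ 0.54973456 -0.15438511  0.1005    ] tip [328.5625 169.8125]
```

Request:
play_rows:
  translation:
    - [-0.05, 0, 0]
    - [-0.06, 0, 0]
    - [-0.06, 0, 0]
  delta_rot:
    - [0, 0, 0]
    - [0, 0, 0]
    - [0, 0, 0]

```text
time_s: 7.65
position: [0.5889, -0.1357, 0.2475]
ee_rot: [0.174, 0.686, 0.174, -0.685]
force: [0.7, -0.2, -1.9]
finger_gap: 0.0209
```

```bash
python3 - <<'E'
from h import *
go([.559,-.181,.217],-151.5)
E
```

```text
from [ 0.5889 -0.1357  0.2475] jaw yaw -151.5 -> -151.5 T [0.061, 0.0511, 0.0959] R [-0.0, -0.0004, 0.0001] axes y [ 0.477 -0.879 -0.   ] z [-0.879 -0.477 -0.001]
```

Request:
play_rows:
  translation:
    - [0, 0.025, 0.048]
    - [0, 0.0511, 0.0959]
    - [0.04, 0.0511, 0.0959]
    - [0.06, 0.0511, 0.0959]
    - [0.06, 0.0511, 0.0959]
  delta_rot:
    - [0, 0, 0]
    - [0, 0, 0]
    - [0, 0, 0]
    - [0, 0, 0]
    - [0, 0, 0]

```text
time_s: 8.28
position: [0.5582, -0.1812, 0.2163]
ee_rot: [-0.174, -0.685, -0.174, 0.686]
force: [-0.0, -0.4, -0.4]
finger_gap: 0.0213
```

```bash
python3 - <<'E'
from h import *
t,s=look('d',sb=(330,140,36,36,16))
go([.559,-.181,.217],-151.5);print(arm.read_state()['time_s'],arm.read_state()['force'])
print(cv2.cvtColor(s['image'],cv2.COLOR_BGR2GRAY)[158:172,335:355])
print(proj(s,[[.559,-.181,.103]]))
E
```

```text
from [ 0.5589 -0.1812  0.218 ] jaw yaw -151.5 -> -151.5 T [0.002, -0.0002, -0.0003] R [0.0002, 0.0001, -0.0004] axes y [ 0.477 -0.879  0.001] z [-0.879 -0.477  0.   ]
8.375 [ 0.02382989  0.40447323 -1.75891141]
[[230 235 187 119 198 235 235 234 209 206 199 104 121 228 230 228 228 227
  228 228]
 [231 135  89  51 108  94 112 159 161  97 191 103 127 229 231 229 229 230
  230 230]
 [231 189  86 105 135 221 229 230 231 231 208 119 157 231 231 229 229 230
  230 230]
 [230 232 230 232 231 232 231 231 232 236 174 113 158 232 232 230 230 230
  229 229]
 [230 231 232 232 232 231 230 230 231 236 169  99 156 230 230 229 229 229
  229 230]
 [229 229 229 229 228 228 229 230 231 237 171  99 158 232 232 231 231 231
  231 231]
 [229 229 230 232 232 233 235 237 238 244 161  98 198 234 232 230 229 229
  229 229]
 [232 234 236 239 240 217 185 181 183 188  93  88 169 235 232 230 230 230
  230 230]
 [238 242 144 116 112 108 103 103  88  79  64  49  78 155 230 231 230 230
  230 230]
 [115 118  99  98  85  92  99  97  73  37  30  27  23 173 231 231 229 229
  227 228]
 [ 97  98  99 101  96  96 101  93 135  75  60 130 133 234 241 239 238 236
  235 234]
 [101 101 101 102 104 105 104 106 113  91  87 110 110 124 123 120 120 116
  239 141]
 [ 71  72  72  59  56  57  44  42  43  40  39  42  41  52  81  99  99  95
  119  94]
 [ 39  39  38  37  38  38  36  37  36  35  34  31  33  34  38  53 100 102
  101  99]]
[[345.66267967 164.881031  ]]
```

View pics/S_d.png

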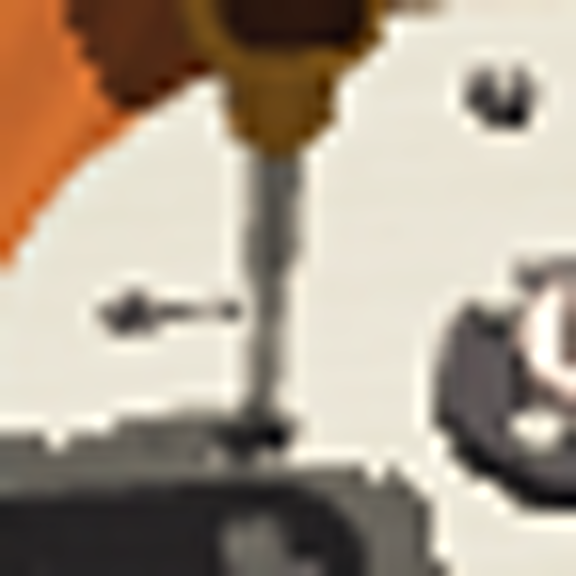

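Request:
play_rows:
  translation:
    - [0.008, 0, 0]
    - [0.016, 0, 0]
    - [0.018, 0, 0]
  delta_rot:
    - [0, 0, 0]
    - [0, 0, 0]
    - [0, 0, 0]

```text
time_s: 8.75
position: [0.5588, -0.1809, 0.2082]
ee_rot: [-0.174, -0.685, -0.174, 0.686]
force: [0.2, -0.4, -1.7]
finger_gap: 0.0213
```

```bash
python3 - <<'E'
from h import *
t,s=look('e',sb=(330,140,36,36,16))
go([.559,-.181,.196],-151.5);print(arm.read_state()['time_s'],arm.read_state()['force'],arm.read_state()['torque'])
E
```

```text
from [ 0.5588 -0.181   0.2085] jaw yaw -151.5 -> -151.5 T [0.0249, 0.0002, -0.0003] R [0.0002, 0.0002, 0.0] axes y [ 0.477 -0.879 -0.   ] z [-0.879 -0.477  0.   ]
8.85 [-0.11397653 -0.15647398 -1.39407175] [ 0.01302241  0.01345893 -0.04129806]
```

View pics/S_e.png

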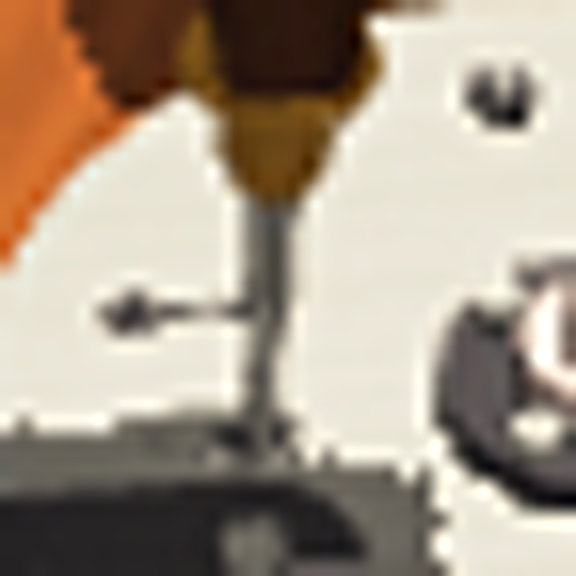

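Request:
play_rows:
  translation:
    - [0.008, 0, 0]
    - [0.016, 0, 0]
    - [0.016, 0, 0]
  delta_rot:
    - [0, 0, 0]
    - [0, 0, 0]
    - [0, 0, 0]

```text
time_s: 9.22
position: [0.5586, -0.181, 0.2]
ee_rot: [-0.174, -0.685, -0.174, 0.686]
force: [-0.1, -0.5, -1.4]
finger_gap: 0.0212
```

Request:
play_rows:
  translation:
    - [0.004, 0, 0]
    - [0.008, 0, 0]
    - [0.008, 0, 0]
  delta_rot:
    - [0, 0, 0]
    - [0, 0, 0]
    - [0, 0, 0]

```text
time_s: 9.6
position: [0.5588, -0.181, 0.1964]
ee_rot: [-0.174, -0.685, -0.174, 0.685]
force: [0.6, -0.6, -1.2]
finger_gap: 0.0211
```

```bash
python3 - <<'E'
from h import *
t,s=look('f',sb=(330,140,36,36,16))
go([.559,-.181,.196],-151.5);print(arm.read_state()['time_s'],arm.read_state()['force'],arm.read_state()['torque'])
E
```

```text
from [ 0.5589 -0.1811  0.1967] jaw yaw -151.5 -> -151.5 T [0.0013, 0.0, -0.0002] R [0.0001, 0.0, -0.0001] axes y [ 0.477 -0.879  0.   ] z [-0.879 -0.477  0.   ]
9.7 [-0.13473505 -0.13029521 -1.30420542] [ 0.05449868 -0.00566327  0.01786697]
```

View pics/S_f.png

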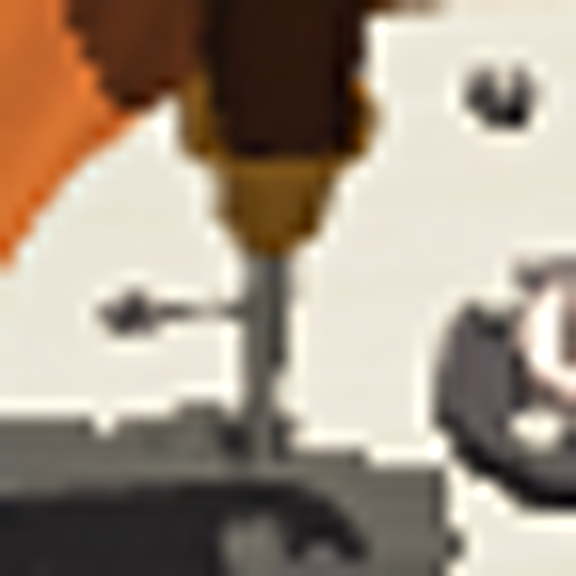

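Request:
play_rows:
  translation:
    - [0.001, 0, -0.005]
    - [0.001, 0, -0.01]
    - [0.001, 0, -0.015]
    - [0.001, 0, -0.02]
    - [0.001, 0, -0.025]
    - [0.001, 0, -0.03]
    - [0.001, 0, -0.03]
  delta_rot:
    - [0, 0, 0]
    - [0, 0, 0]
    - [0, 0, 0]
    - [0, 0, 0]
    - [0, 0, 0]
    - [0, 0, 0]
    - [0, 0, 0]

```text
time_s: 10.58
position: [0.5724, -0.1736, 0.196]
ee_rot: [0.174, 0.685, 0.174, -0.685]
force: [0.5, 0.4, -0.5]
finger_gap: 0.0216
```

```bash
python3 - <<'E'
from h import *
t,s=look('g',sb=(330,140,36,36,16))
go([.559,-.181,.196],-151.5);print(arm.read_state()['time_s'],arm.read_state()['force'],arm.read_state()['torque'])
E
```

```text
from [ 0.5722 -0.1738  0.1961] jaw yaw -151.5 -> -151.5 T [0.0002, 0.0001, 0.0301] R [0.0002, -0.0001, -0.0001] axes y [ 0.477 -0.879  0.   ] z [-0.879 -0.477 -0.   ]
10.675 [ 0.21847614 -0.12477045 -0.333017  ] [ 0.01782857  0.01354331 -0.02472632]
```

View pics/S_g.png

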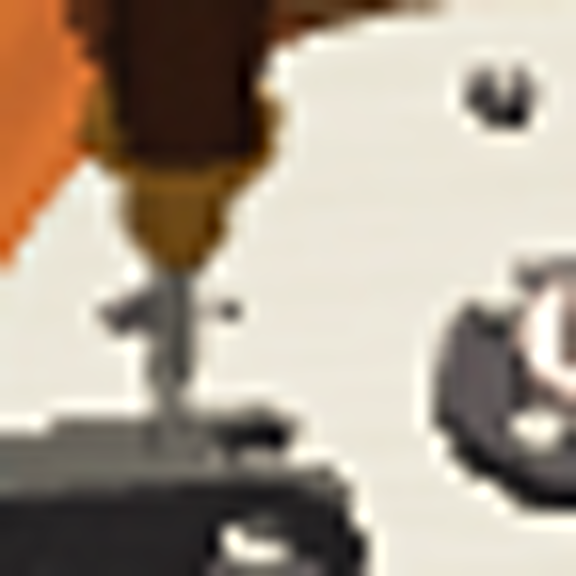

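Request:
play_rows:
  translation:
    - [-0.02, 0, 0]
    - [-0.044, 0, 0]
    - [-0.044, 0, 0.03]
    - [-0.044, 0, 0.03]
  delta_rot:
    - [0, 0, 0]
    - [0, 0, 0]
    - [0, 0, 0]
    - [0, 0, 0]

```text
time_s: 11.18
position: [0.5582, -0.1816, 0.2188]
ee_rot: [0.174, 0.686, 0.174, -0.685]
force: [0.3, 0.4, -1.6]
finger_gap: 0.021
```

```bash
python3 - <<'E'
from h import *
t,s=look('h',sb=(330,140,36,36,16))
go([.559,-.181,.196],-151.5);print(arm.read_state()['time_s'],arm.read_state()['force'],arm.read_state()['torque'])
E
```

```text
from [ 0.5586 -0.1812  0.2181] jaw yaw -151.5 -> -151.5 T [0.0442, 0.0001, -0.0009] R [-0.0001, -0.0001, 0.0] axes y [ 0.477 -0.879 -0.   ] z [-0.879 -0.477 -0.   ]
11.275 [-0.60600115 -0.14794844 -0.94730715] [ 0.02735285 -0.04791048 -0.00712736]
```

View pics/S_h.png

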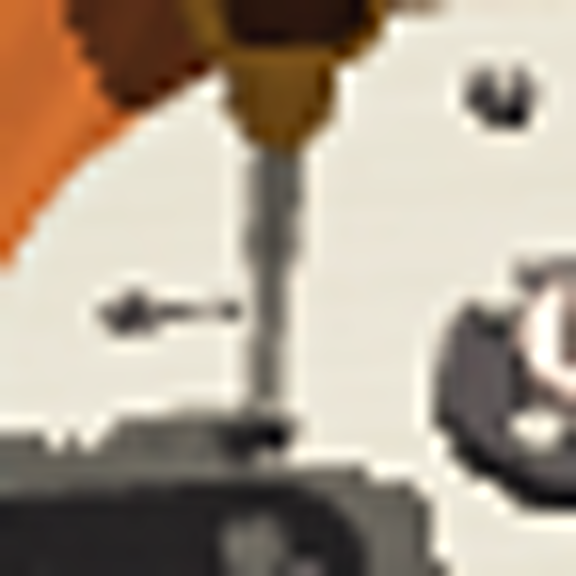

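Request:
play_rows:
  translation:
    - [0.012, 0, -0.0009]
    - [0.024, 0, -0.0009]
    - [0.036, 0, -0.0009]
    - [0.045, 0, -0.0009]
    - [0.045, 0, -0.0009]
  delta_rot:
    - [0, 0, 0]
    - [0, 0, 0]
    - [0, 0, 0]
    - [0, 0, 0]
    - [0, 0, 0]

```text
time_s: 11.9
position: [0.5591, -0.1808, 0.195]
ee_rot: [-0.174, -0.685, -0.174, 0.686]
force: [-0.2, -0.8, -0.8]
finger_gap: 0.0216
```

Request:
play_rows:
  translation:
    - [0, 0, -0.005]
    - [0, 0, -0.01]
    - [0, 0, -0.01]
  delta_rot:
    - [0, 0, 0]
    - [0, 0, 0]
    - [0, 0, 0]

```text
time_s: 12.28
position: [0.5625, -0.1793, 0.1959]
ee_rot: [-0.174, -0.684, -0.174, 0.687]
force: [-5.8, -2.8, 1.0]
finger_gap: 0.0212
```

```bash
python3 - <<'E'
from h import *
go([.559,-.181,.196],-151.5);print(arm.read_state()['time_s'],arm.read_state()['force'],arm.read_state()['torque'])
E
```

```text
from [ 0.5625 -0.1793  0.1959] jaw yaw -151.5 -> -151.5 T [-0.0002, -0.0004, 0.0077] R [-0.0003, 0.0024, -0.0] axes y [ 0.477 -0.879  0.   ] z [-0.879 -0.477  0.004]
12.275 [-5.75168386 -2.79578391  0.98059875] [-1.13831899  2.32878822  0.01349128]
```

Request:
play_rows:
  translation:
    - [0, 0, -0.005]
    - [0, 0, -0.01]
    - [0, 0, -0.015]
    - [0, 0, -0.02]
    - [0, 0, -0.02]
  delta_rot:
    - [0, 0, 0]
    - [0, 0, 0]
    - [0, 0, 0]
    - [0, 0, 0]
    - [0, 0, 0]

```text
time_s: 12.9
position: [0.5728, -0.1734, 0.1956]
ee_rot: [0.174, 0.685, 0.174, -0.685]
force: [0.1, 0.2, -2.2]
finger_gap: 0.0214
```

Request:
play_rows:
  translation:
    - [-0.02, 0, 0]
    - [-0.044, 0, 0]
    - [-0.044, 0, 0.03]
    - [-0.044, 0, 0.03]
  delta_rot:
    - [0, 0, 0]
    - [0, 0, 0]
    - [0, 0, 0]
    - [0, 0, 0]

```text
time_s: 13.4
position: [0.5586, -0.1814, 0.2184]
ee_rot: [0.174, 0.686, 0.174, -0.685]
force: [-0.0, -0.4, -0.8]
finger_gap: 0.0211
```

```bash
python3 - <<'E'
from h import *
t,s=look('i',sb=(330,140,36,36,16))
go([.5588,-.181,.1955],-151.5);print(arm.read_state()['time_s'],arm.read_state()['force'],arm.read_state()['torque'])
E
```

```text
from [ 0.5589 -0.181   0.2176] jaw yaw -151.5 -> -151.5 T [0.0442, -0.0001, 0.0003] R [-0.0002, -0.0001, 0.0] axes y [ 0.477 -0.879 -0.   ] z [-0.879 -0.477 -0.   ]
13.5 [ 0.47390163  0.16202537 -1.7049195 ] [ 0.00721436 -0.02263244  0.01395395]
```

View pics/S_i.png

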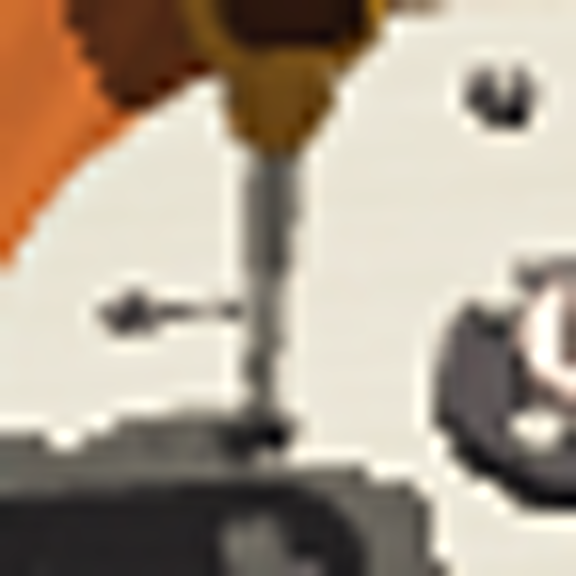

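Request:
play_rows:
  translation:
    - [0.012, 0, 0]
    - [0.024, 0, 0]
    - [0.036, 0, 0]
    - [0.044, 0, 0]
    - [0.044, 0, 0]
  delta_rot:
    - [0, 0, 0]
    - [0, 0, 0]
    - [0, 0, 0]
    - [0, 0, 0]
    - [0, 0, 0]

```text
time_s: 14.12
position: [0.5591, -0.1808, 0.1951]
ee_rot: [-0.174, -0.685, -0.174, 0.686]
force: [-0.1, 0.1, -1.5]
finger_gap: 0.0212
```

Request:
play_rows:
  translation:
    - [0, 0, -0.005]
    - [0, 0, -0.01]
    - [0, 0, -0.01]
  delta_rot:
    - [0, 0, 0]
    - [0, 0, 0]
    - [0, 0, 0]

```text
time_s: 14.5
position: [0.5625, -0.1793, 0.1959]
ee_rot: [-0.174, -0.684, -0.174, 0.687]
force: [-4.4, -2.4, 0.4]
finger_gap: 0.0212
```

Request:
play_rows:
  translation:
    - [0, 0, -0.005]
    - [0, 0, -0.01]
    - [0, 0, -0.015]
    - [0, 0, -0.02]
    - [0, 0, -0.02]
  delta_rot:
    - [0, 0, 0]
    - [0, 0, 0]
    - [0, 0, 0]
    - [0, 0, 0]
    - [0, 0, 0]

```text
time_s: 15.12
position: [0.5728, -0.1734, 0.1956]
ee_rot: [0.174, 0.685, 0.174, -0.685]
force: [-0.2, 0.2, -1.8]
finger_gap: 0.0214
```

Request:
play_rows:
  translation:
    - [-0.02, 0, 0]
    - [-0.06, 0, 0]
    - [-0.1, 0, 0]
    - [-0.1, 0, 0]
  delta_rot:
    - [0, 0, 0]
    - [0, 0, 0]
    - [0, 0, 0]
    - [0, 0, 0]

```text
time_s: 15.62
position: [0.5734, -0.174, 0.2492]
ee_rot: [0.175, 0.687, 0.173, -0.684]
force: [0.2, -0.1, -1.5]
finger_gap: 0.0211
```

```bash
python3 - <<'E'
from h import *
t,s=look('j',sb=(320,130,80,70,8))
go([.5588,-.181,.1955],-151.5);print(arm.read_state()['time_s'],arm.read_state()['force'],arm.read_state()['torque'])
E
```

```text
from [ 0.5726 -0.1735  0.2459] jaw yaw -151.5 -> -151.5 T [0.1007, -0.0, 0.0314] R [0.0001, -0.0005, -0.0] axes y [ 0.477 -0.879  0.   ] z [-0.879 -0.477 -0.001]
15.725 [ 0.38990387  1.11624902 -1.85758847] [0.00465201 0.01932552 0.05234493]
```

View pics/S_j.png

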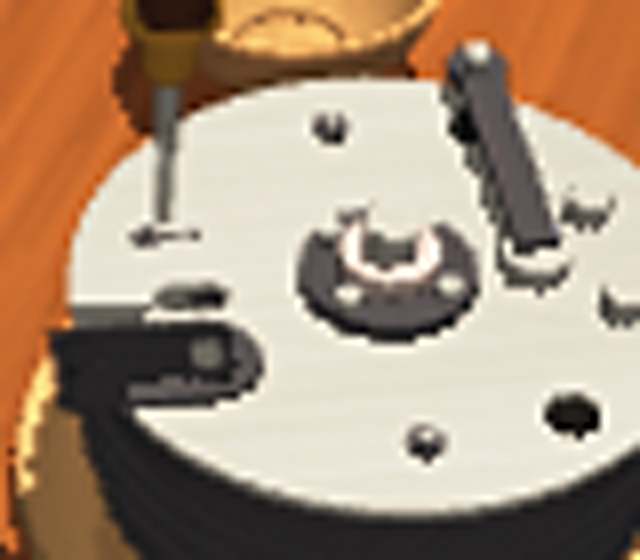

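Request:
play_rows:
  translation:
    - [0, -0.046, -0.034]
    - [0, -0.092, -0.067]
    - [0, -0.092, -0.067]
    - [0.054, -0.092, -0.067]
    - [0.054, -0.092, -0.067]
  delta_rot:
    - [0, 0, 0]
    - [0, 0, 0]
    - [0, 0, 0]
    - [0, 0, 0]
    - [0, 0, 0]

```text
time_s: 16.35
position: [0.5792, -0.1175, 0.2169]
ee_rot: [-0.174, -0.684, -0.174, 0.686]
force: [-0.8, 0.1, -0.7]
finger_gap: 0.0211
```

```bash
python3 - <<'E'
from h import *
t,s=look('k',sb=(310,130,80,70,8))
go([.5803,-.1171,.219],-151.5);print(arm.read_state()['time_s'],arm.read_state()['force'],arm.read_state()['torque'])
E
```

```text
from [ 0.5797 -0.1179  0.2189] jaw yaw -151.5 -> -151.5 T [-0.0002, -0.0008, -0.0018] R [-0.0003, 0.0006, -0.0002] axes y [ 0.477 -0.879  0.   ] z [-0.879 -0.477  0.001]
16.45 [-0.09600228  0.23764884 -1.22518452] [-0.02289747 -0.03861081  0.04018849]
```

View pics/S_k.png

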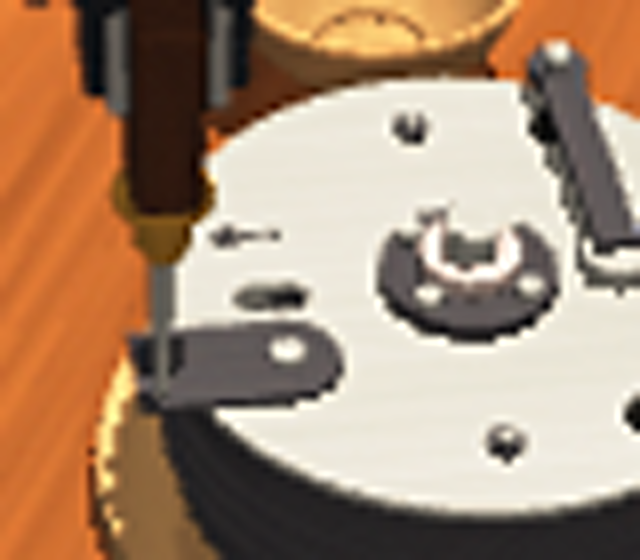

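Request:
play_rows:
  translation:
    - [0, 0.03, -0.002]
    - [0, 0.0466, 0]
    - [0, 0.059, 0.0045]
    - [0, 0.0702, 0.0098]
    - [0, 0.0904, 0.0264]
    - [0, 0.1048, 0.0492]
    - [0, 0.109, 0.0622]
    - [0, 0.111, 0.0735]
    - [0, 0.111, 0.0788]
    - [0, 0.111, 0.0788]
  delta_rot:
    - [0, 0, 0]
    - [0, 0, 0]
    - [0, 0, 0]
    - [0, 0, 0]
    - [0, 0, 0]
    - [0, 0, 0]
    - [0, 0, 0]
    - [0, 0, 0]
    - [0, 0, 0]
    - [0, 0, 0]

```text
time_s: 17.7
position: [0.572, -0.1848, 0.219]
ee_rot: [0.174, 0.686, 0.174, -0.685]
force: [1.6, -0.8, -1.0]
finger_gap: 0.021
```

```bash
python3 - <<'E'
from h import *
t,s=look('l',sb=(310,130,80,70,8))
go([.5803,-.1171,.219],-151.5);print(arm.read_state()['time_s'],arm.read_state()['force'],arm.read_state()['torque'])
E
```

```text
from [ 0.572  -0.1847  0.2189] jaw yaw -151.5 -> -151.5 T [-0.0002, -0.111, -0.0791] R [0.0003, -0.0003, -0.0004] axes y [ 0.478 -0.879  0.001] z [-0.879 -0.478 -0.   ]
17.8 [ 1.75284291  0.00182722 -0.91479128] [ 0.08358863 -0.78852819 -0.02411875]
```

View pics/S_l.png

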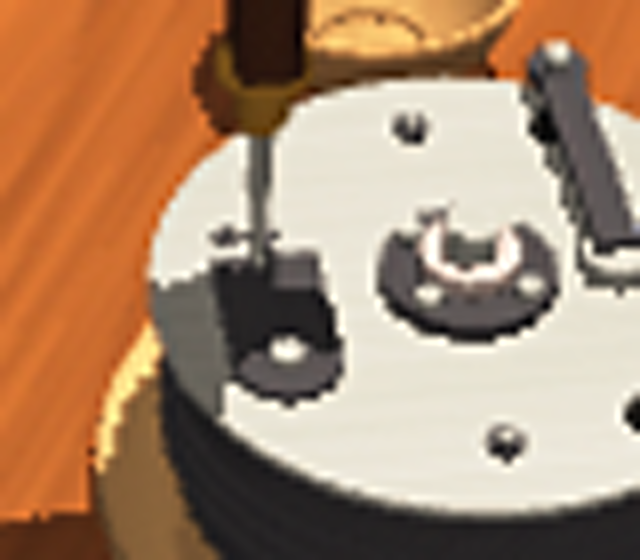

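Request:
play_rows:
  translation:
    - [0, 0, 0.003]
    - [0, 0, 0.006]
    - [0, 0, 0.006]
  delta_rot:
    - [0, 0, 0]
    - [0, 0, 0]
    - [0, 0, 0]

```text
time_s: 18.18
position: [0.5708, -0.1853, 0.219]
ee_rot: [0.174, 0.687, 0.174, -0.684]
force: [7.1, 2.9, -2.0]
finger_gap: 0.0212
```

Request:
play_rows:
  translation:
    - [0, 0, -0.014]
    - [-0.08, 0, -0.014]
    - [-0.18, 0, -0.014]
    - [-0.22, 0, -0.014]
    - [-0.22, 0, -0.014]
  delta_rot:
    - [0, 0, 0]
    - [0, 0, 0]
    - [0, 0, 0]
    - [0, 0, 0]
    - [0, 0, 0]

```text
time_s: 18.8
position: [0.5753, -0.1832, 0.3299]
ee_rot: [0.174, 0.686, 0.174, -0.685]
force: [-0.3, -0.5, -1.5]
finger_gap: 0.021
```

```bash
python3 - <<'E'
from h import *
t,s=look('m',sb=(310,130,80,70,8))
go([.5379,.2522,.33],162.5);print(arm.read_state()['time_s'],arm.read_state()['force'],arm.read_state()['torque'])
E
```

```text
from [ 0.575  -0.1827  0.3268] jaw yaw -151.5 -> -197.5 T [-0.0058, -0.7997, -0.35] R [0.5112, 0.0021, 0.0005] axes y [ 0.477 -0.879 -0.002] z [-0.879 -0.477  0.003]
18.9 [ 0.56722432 -0.01260198 -1.65039258] [-0.0232265  -0.04035881  0.01171753]
```

View pics/S_m.png

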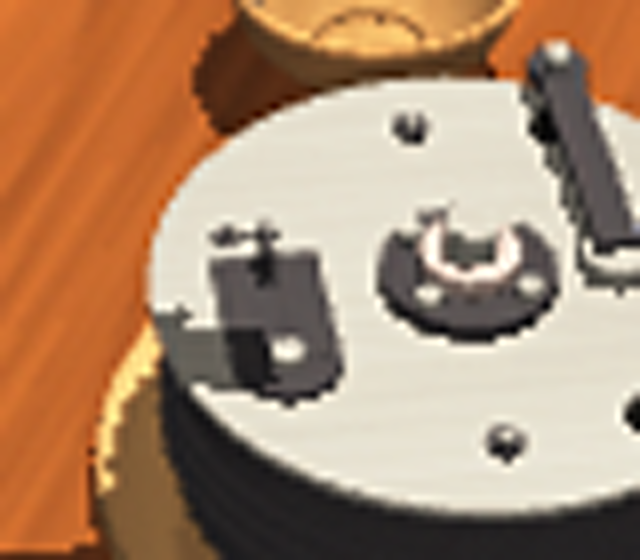

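Cover is shut (flap over the slot, same as at the start). Next, carry the tool back above its hole.

Request:
play_rows:
  translation:
    - [-0.0058, -0.12, -0.0525]
    - [-0.0058, -0.24, -0.105]
    - [-0.0058, -0.36, -0.1575]
    - [-0.0058, -0.48, -0.21]
    - [-0.0058, -0.6, -0.2625]
    - [-0.0058, -0.72, -0.315]
    - [-0.0058, -0.8, -0.35]
    - [-0.0058, -0.8, -0.35]
    - [-0.0058, -0.8, -0.35]
    - [-0.0058, -0.8, -0.35]
  delta_rot:
    - [0.08, 0, 0]
    - [0.16, 0, 0]
    - [0.24, 0, 0]
    - [0.32, 0, 0]
    - [0.4, 0, 0]
    - [0.48, 0, 0]
    - [0.511, 0, 0]
    - [0.511, 0, 0]
    - [0.511, 0, 0]
    - [0.511, 0, 0]

```text
time_s: 20.15
position: [0.5383, 0.251, 0.3312]
ee_rot: [0.108, -0.699, 0.108, 0.699]
force: [-0.2, -0.8, 0.2]
finger_gap: 0.0214
```

```bash
python3 - <<'E'
from h import *
t,s=look('n',tb=(150,160,120,100,6),sb=(230,170,140,140,4))
go([.5378,.2521,.24],162.5);print(arm.read_state()['time_s'],arm.read_state()['force'],arm.read_state()['torque'])
E
```

```text
from [0.5384 0.2509 0.3316] jaw yaw 162.4 -> 162.5 T [0.1833, -0.0018, 0.0019] R [-0.0008, -0.0001, 0.0] axes y [-0.302 -0.953 -0.   ] z [-0.953  0.302 -0.   ]
20.25 [-0.18907903  0.83700084 -1.45745697] [-0.0237692  -0.00600673  0.00994575]
```

View pics/T_n.png

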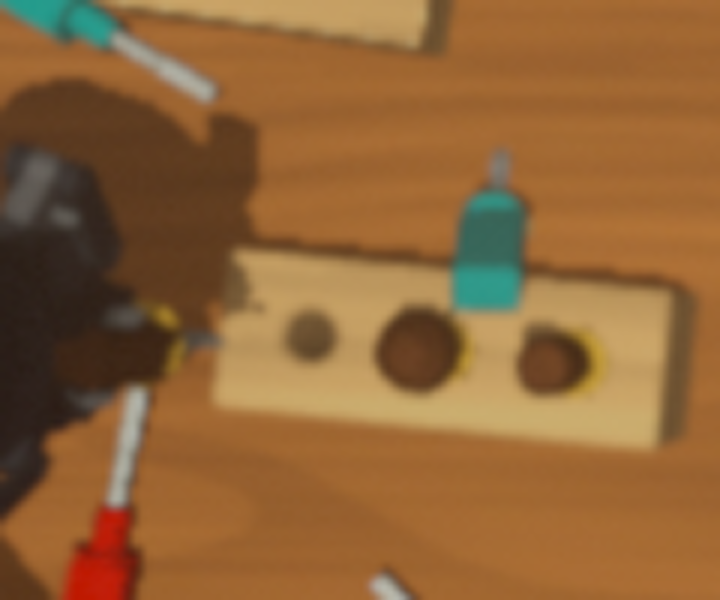

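```bash
python3 - <<'E'
from h import *
t=cam('top')
f=lambda p,o,k:(np.array(p,float)+.5)/k-.5+np.array(o)
print(plane(t,f((311,335),(150,160),6),.095))
tip=f((216,340),(150,160),6);print(plane(t,tip,.2176),proj(t,[[.5384,.2509,.2176]]),tip)
go([.5378,.2521,.221],162.5)
E
```

```text
[0.5387884  0.25268952 0.095     ]
[0.53840055 0.25353098 0.2176    ] [[186.66910825 216.26624065]] [185.58333333 216.25      ]
from [0.5384 0.2511 0.3317] jaw yaw 162.4 -> 162.5 T [0.2215, -0.0016, 0.0019] R [-0.0007, -0.0002, 0.0001] axes y [-0.302 -0.953 -0.   ] z [-0.953  0.302 -0.   ]
```

Request:
play_rows:
  translation:
    - [0.1, -0.0018, 0.001]
    - [0.2, -0.0018, 0.001]
    - [0.26, -0.0018, 0.001]
    - [0.3, -0.0018, 0.001]
    - [0.34, -0.0018, 0.001]
    - [0.34, -0.0018, 0.001]
  delta_rot:
    - [0, 0, 0]
    - [0, 0, 0]
    - [0, 0, 0]
    - [0, 0, 0]
    - [0, 0, 0]
    - [0, 0, 0]

```text
time_s: 21.05
position: [0.5376, 0.2527, 0.1602]
ee_rot: [0.107, -0.698, 0.108, 0.699]
force: [-0.5, 0.1, -1.3]
finger_gap: 0.0215
```

```bash
python3 - <<'E'
from h import *
go([.5377,.252,.131],162.5);print(arm.read_state()['time_s'],arm.read_state()['force'],arm.read_state()['torque'])
E
```

```text
from [0.5376 0.2527 0.1602] jaw yaw 162.5 -> 162.5 T [0.0583, 0.0012, -0.0008] R [0.0001, 0.0009, -0.0011] axes y [-0.301 -0.954  0.002] z [-0.954  0.301  0.001]
21.05 [-0.4925386   0.14859478 -1.31594692] [-0.03907564 -0.01710009  0.01734648]
```

Request:
play_rows:
  translation:
    - [0.02, 0.001, 0]
    - [0.04, 0.001, 0]
    - [0.052, 0.001, 0]
    - [0.058, 0.001, 0]
    - [0.06, 0.001, 0]
    - [0.06, 0.001, 0]
  delta_rot:
    - [0, 0, 0]
    - [0, 0, 0]
    - [0, 0, 0]
    - [0, 0, 0]
    - [0, 0, 0]
    - [0, 0, 0]

```text
time_s: 21.8
position: [0.538, 0.2527, 0.1317]
ee_rot: [-0.108, 0.699, -0.107, -0.699]
force: [-0.5, -0.6, -0.7]
finger_gap: 0.021
```

```bash
python3 - <<'E'
from h import *
go([.5377,.252,.129],162.5);print(arm.read_state()['time_s'],arm.read_state()['force'],arm.read_state()['torque'])
E
```

```text
from [0.538  0.2527 0.1317] jaw yaw 162.5 -> 162.5 T [0.0055, 0.0015, 0.0001] R [0.0002, -0.0002, 0.0001] axes y [-0.3   -0.954 -0.   ] z [-0.954  0.3   -0.   ]
21.8 [-0.51842195 -0.60909768 -0.7294406 ] [-0.00707509  0.02956041  0.01591881]
```

Not yet touching; ease down a few mm more to contact.

Request:
play_rows:
  translation:
    - [0.003, 0.001, 0]
    - [0.006, 0.001, 0]
    - [0.008, 0.001, 0]
    - [0.008, 0.001, 0]
  delta_rot:
    - [0, 0, 0]
    - [0, 0, 0]
    - [0, 0, 0]
    - [0, 0, 0]

```text
time_s: 22.3
position: [0.5379, 0.2522, 0.1291]
ee_rot: [-0.108, 0.699, -0.107, -0.699]
force: [-2.9, -0.6, 5.6]
finger_gap: 0.0213
```

Collar is in contact (+7 N). Release, then go up.

Request:
play_rows:
  translation:
    - [0, 0, 0]
    - [0, 0, 0]
    - [0, 0, 0]
    - [0, 0, 0]
    - [0, 0, 0]
    - [0, 0, 0]
  delta_rot:
    - [0, 0, 0]
    - [0, 0, 0]
    - [0, 0, 0]
    - [0, 0, 0]
    - [0, 0, 0]
    - [0, 0, 0]
  hand: 1

```text
time_s: 23.05
position: [0.5377, 0.2522, 0.1275]
ee_rot: [0.107, -0.699, 0.108, 0.699]
force: [0.3, 0.5, -0.4]
finger_gap: 0.0854
```

Request:
play_rows:
  translation:
    - [-0.04, 0, 0]
    - [-0.1, 0, 0]
    - [-0.2, 0, 0]
    - [-0.3, 0, 0]
    - [-0.36, 0, 0]
    - [-0.36, -0.1, 0]
    - [-0.36, -0.2, 0]
    - [-0.36, -0.3, 0.05]
    - [-0.36, -0.4, 0.1]
    - [-0.36, -0.4, 0.1]
  delta_rot:
    - [0, 0, 0]
    - [0, 0, 0]
    - [0, 0, 0]
    - [0, 0, 0]
    - [0, 0, 0]
    - [0, 0, 0]
    - [0, 0, 0]
    - [0, 0, 0]
    - [0, 0, 0]
    - [0, 0, 0]

```text
time_s: 24.3
position: [0.5486, 0.4616, 0.3058]
ee_rot: [0.105, -0.699, 0.107, 0.7]
force: [-0.2, -0.0, 0.0]
finger_gap: 0.0855
```

```bash
python3 - <<'E'
from h import *
t,s=look('z',tb=(150,160,270,120,3),sb=(210,120,200,230,3))
print(arm.read_state()['time_s'],arm.read_state()['position'],arm.read_state()['finger_gap'])
E
```

```text
24.4 [0.54995686 0.45839876 0.30813809] 0.08513192853760193
```

View pics/T_z.png

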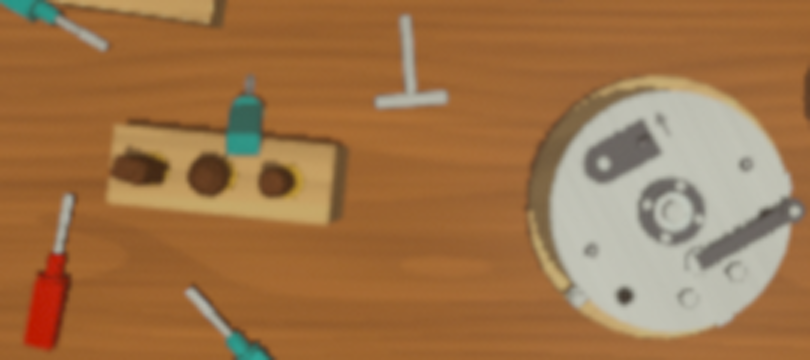

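```bash
python3 -c "
import cv2
s=cv2.imread('pics/S_z.png');cv2.imwrite('pics/S_z2.png',s[:600])
t=cv2.imread('pics/t_z.png');cv2.imwrite('pics/T_z2.png',cv2.resize(t[190:240,340:390],None,fx=12,fy=12,interpolation=2))"
```

```text
(no output)
```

View pics/S_z2.png

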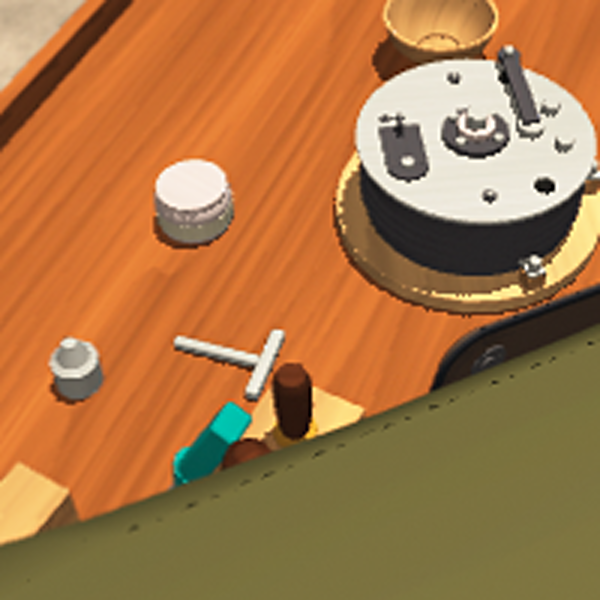

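View pics/T_z2.png

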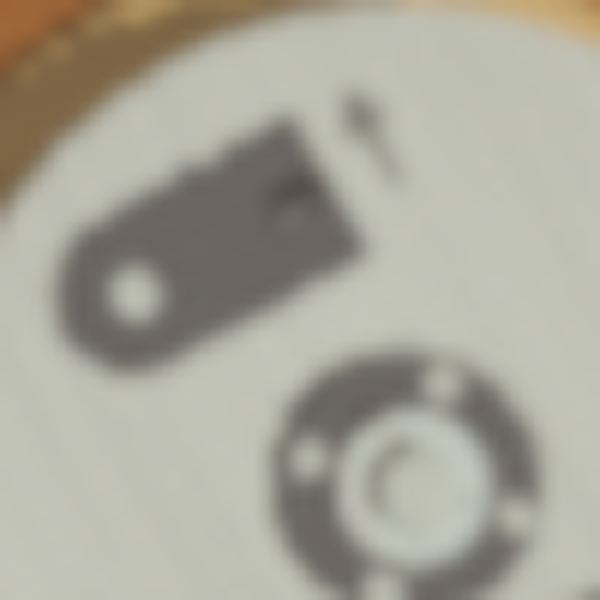

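```bash
python3 - <<'E'
import cv2,numpy as np
a=cv2.imread('pics/top0.png');b=cv2.imread('pics/t_z.png')
f=lambda i:cv2.convertScaleAbs(cv2.resize(i[195:231,180:225],None,fx=12,fy=12,interpolation=2),alpha=2)
cv2.imwrite('pics/cmp.png',np.vstack([f(a),f(b)])[:,:])
for i in(a,b):
    m=(i[200:230,185:213].astype(int).sum(2)<200);y,x=np.nonzero(m);print(m.sum(),x.mean()+185,y.mean()+200)
E
```

```text
128 196.90625 215.5390625
122 196.86065573770492 215.87704918032787
```

```bash
python3 -c "
import cv2,numpy as np
i=cv2.imread('pics/cmp.png');h=i.shape[0]//2
cv2.imwrite('pics/cmp2.png',cv2.resize(np.hstack([i[:h],i[h:]]),(800,320)))"
```

```text
(no output)
```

View pics/cmp2.png

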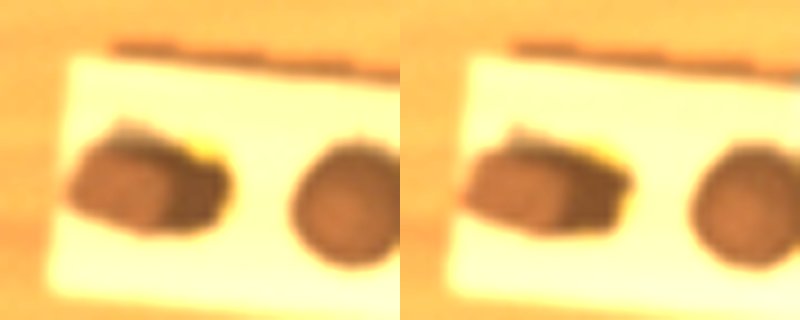

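```bash
python3 -c "
from station import arm
print(arm.finish_job())"
```

```text
the job is handed in; nothing more can be done
None
```

I took the flat-handled tool from the block and swung the cover open. Three single strokes then turned the star wheel three teeth to the tight side. I pushed the cover back to its stop, seated the tool in its original hole, and handed the job in at about 24 s of the 72 s allowed.

**What the last checks showed**
- **Wheel:** No picture can show the tooth count, so it rests on the strokes. All three had the same depth and travel. Strokes 2 and 3 pushed back with about 5–6 N midway, and all three ended near 0 N, as they would once the click spring has taken the tooth. I did not read the force midway through stroke 1.
- **Cover:** It stopped against about 8 N when pushed shut, and the top view shows the flap over the slot in the same place as at the start.
- **Tool:** The collar met the block with about 6–7 N before release. The tool is within about 0.3 px (under 1 mm) of its starting place in the top view, turned slightly about its own axis. The side view of it was hidden by the arm, so only the top view confirms that it stands upright.
- **Other things:** The awl, screwdriver and chuck key look unmoved in the top view. I did not measure the rest. The red and turquoise look-alikes moved between pictures, although I never steered the arm at them and saw no unexpected force.
- **Disagreement:** The two cameras differed by about 3 mm for the brake and block. I therefore lined the blade up with the slot by comparing the two in the side view, and it went in without contact.

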